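# Nest the empty stock boxes in the flood-supply store

### The job

Put the three empty grey stock boxes away inside one another, biggest first: set the medium box upright in the large one where that stands on the table, then set the small tall one upright in the medium one, each resting flat on the floor of the box around it. Leave the divided box full of batteries where it is.

Things in the scene. Friction and masses are not known exactly. Their poses are not given: they have to be found in the camera images.
- large_center (a point): Large empty open-topped grey plastic box, the low wide one: 130 (its x) by 92 (its y) by 40 mm high, walls and floor 4 mm, so 122 by 84 mm inside; loose, about 0.18 kg, standing on the table. The point is the middle of the box, half-way up (20 mm above its underside, 16 mm above its inner floor); z up. It need not be lifted.
- medium_center (a point): Medium empty open-topped grey plastic box: 94 (its x) by 58 (its y) by 64 mm high, walls and floor 4 mm, so 86 by 50 mm inside; loose, about 0.1 kg, standing on the table. The point is its middle, half-way up (32 mm above its underside, 28 mm above its inner floor); z up. It is gripped across its 58 mm width, near the rim so that the fingers stay above the large box's 40 mm walls. It fits the large box only with long sides parallel, with 13 mm to spare on every side.
- small_center (a point): Small empty open-topped grey plastic box, the tall narrow one: 62 (its x) by 30 (its y) by 86 mm high, walls and floor 4 mm; loose, about 0.06 kg, standing on the table. The point is its middle, half-way up (43 mm above its underside); z up. It is gripped across its 30 mm width, near the rim so that the fingers stay above the medium box's walls. It fits the medium box only with long sides parallel, with 10 to 12 mm to spare on every side.
- batteries_center (a point): Bystander: grey plastic box with dividers, 124 (its x) by 86 (its y) by 45 mm, holding six fat bright steel battery cells that stand up to 63 mm above the table; loose, 0.85 kg. The point is the middle of the box, 22 mm above its underside; z up. It is to stay where it is.

How it is judged:
By the outcome, as a careful person would: the job done as asked, in the order asked, and still so for the second after the job is handed in, with the robot touching nothing.
It also fails if it takes over 69 s, if anything falls off the work surface, if the arm or the gripper's body presses on something with over 40 N, if the wrist force passes 120 N, or if a joint passes its speed limit or range.

### The arm

A 6-joint arm with a two-finger parallel gripper is mounted at the origin on the work surface. World frame = base frame: x ahead of the robot, y to its left, z up, the work surface at z = 0. Lengths are in m, angles in rad, forces in N, time in s.
With the tool pointing down it reaches from about 0.35 to 0.875 m from the base axis. Payload 15.5 kg.
Tool frame: the origin (TCP) lies on the centre line of the jaws, within the pads' length; the fingertips stand env.tip_reach ahead of it and the grasp point (between the pads) lies 3 mm ahead of it (env.tip_reach is the distance from the TCP to the fingertips, in m); z points along the fingers, y is the line along which they close (so a half turn about z gives the same grasp; the last joint's range is limited). The gripper opens to 85 mm and grips with 20 to 120 N. Pads are 22 mm wide; open, the fingers measure 114 mm over their backs; the gripper's body (76 mm by 85 mm) begins 54 mm behind the grasp point. The pads swing forward as they close: fully open they stand 13 mm farther back than shut.
Start: joints at [1.139, 0.494, 1.345, -0, 1.302, -0.096], TCP at [0.207, 0.59, 0.215] pointing down, gripper open.
Joint ranges: [-2.91, 2.91], [-0.82, 2.16], [0.22, 2.67], [-1.22, 4.37], [0.12, 2.79], [-3.08, 3.08]. Speed limits (rad/s): [1.89, 1.89, 2.57, 3.01, 3.01, 3.01].

### API

Orientations are given as a unit quaternion [w, x, y, z].
In Python, from plant import env, eyes gives the robot as it stands.
- The arm moves only by the tool send_rows, never from a script. Its argument "moves" is a list of rows, each a list of 3 entries, a list of its own where there are three numbers: the shift along the world's x, y, z normalised to -1 to 1, where 1 is 1000 mm, then the turn about the world's z normalised to -1 to 1, where 1 is 90 degrees, then the closure, from -1 (fully open) to 1 (shut), so that 0 is half open. A call has 1 to 20 rows; each row is the pose to reach, as a shift and turn from the pose commanded when the call began; what a row does not reach only later rows make up. A row lasts 1/10 s, in which the tool goes at most 50 mm and 8.59 degrees, less where a joint would pass 70% of its speed; a pose out of reach is approached as far as the arm can. A call with a number of a shift or a turn outside -1 to 1 is refused whole. A call with a gripper value outside its range is refused whole. The fingers move at their own pace and stop on an object; "grip_force" is the grip in N (left out, the last holds). Time passes only in rows, so rows that repeat a pose let the fingers close. It gives the time, the measured TCP pose, the force, the opening and the grip force at its end, in the units of the state.
- env.observe(): the state, without advancing time (a new reading comes with each control period).
- eyes.capture(name): name is "scene" or "top"; returns a dict with "frame" (400x640x3 uint8, red, green, blue), "range_z" (400x640 float32, m along the optical axis (not along the pixel's ray), 0 where there is no reading), "mtx" (3x3 intrinsics, pixels), "R" (3x3) and "t" (3): a world point X has camera coordinates R X + t. Camera axes: x right, y down, z forward; pixel columns grow to the right and rows downward; lengths in m; the calibration is good to about 2 mm. A picture is of the moment at which its call begins.
- env.job_done(): hands the job in; it is judged then, once.
The state is a dict: "clock": time; "qpos": joint angles; "qd": joint speeds; "tau": joint torques, N m; "eef_pos": TCP position; "tool_rot": TCP orientation; "ft_force": force on the tool from outside, world axes, zero at the start; "ft_torque": the same for the moment, N m; "width": opening from 0.0 (shut) to 1.0 (fully open); "grip_force": force on a finger pad.
Only numpy, scipy, OpenCV 4.12 (cv2) and the standard library are available. Lean on these libraries where they do the work, as an engineer would, in place of code of your own. Each camera call takes 0.05 s, during which the arm holds its last target. There are 200 camera calls.

## Working session

There is one attempt and no reset: what is moved stays moved. The work goes in short steps, Python scripts to look and compute and a tool call to move; the robot and the scene stay as the last step left them, time stands still between calls to the robot, and variables do not carry over. Pictures are saved under pics/ and viewed, at most 10 in all, crops included, and the job is handed in when it is done.

Besides the shell and the picture viewer there is one more tool, called after ">>>" by a JSON object that holds its "fn" and its "kwargs". send_rows: Moves the arm, as the interface text tells. Scaled input: -1 to 1 covers 1000 mm each way for a shift and 90 degrees each way for a turn. Its arguments: {"type":"object","properties":{"moves":{"type":"array"},"grip_force":{"type":"number"}},"required":["moves"]}

```bash
ls; mkdir -p pics; python3 - <<'E'
from plant import env, eyes
import cv2,numpy as np
print(env.tip_reach, env.observe())
for n in("top","scene"):
    c=eyes.capture(n); cv2.imwrite(f"pics/{n}0.png",c["frame"][:,:,::-1]); np.savez(f"pics/{n}0.npz",**c)
    print(n,c["mtx"],c["R"],c["t"])
E
```

```text
pics
0.022 {'clock': 0.0, 'qpos': array([ 1.13850586e+00,  4.94190732e-01,  1.34610182e+00, -3.07620249e-05,
        1.30246390e+00, -9.54777978e-02]), 'qd': array([-2.47122471e-04,  1.48610892e-04, -2.08836128e-03, -4.64916941e-05,
        1.33414606e-03, -1.12087155e-03]), 'tau': array([ 2.80963533e-03, -8.82153296e+01, -3.83886409e+01,  1.25735314e-04,
        9.78360360e-03,  2.81182395e-06]), 'eef_pos': array([0.20639585, 0.58956384, 0.21400548]), 'tool_rot': array([-1.37463674e-04,  1.67607384e-01,  9.85853653e-01, -5.65626011e-04]), 'ft_force': array([ 0.5650847 , -0.2284584 , -0.70056929]), 'ft_torque': array([-0.03002508, -0.01498731,  0.01859096]), 'grip_force': 0.0, 'width': 1.0035009099163767}
top [[481.26085853   0.         313.26216888]
 [  0.         481.26085853 198.41712312]
 [  0.           0.           1.        ]] [[ 0.01652539 -0.99976627 -0.01393954]
 [-0.99693883 -0.01540991 -0.07665183]
 [ 0.07641911  0.01516357 -0.99696047]] [-5.30924450e-04  5.48566046e-01  1.16421491e+00]
scene [[400.64552248   0.         317.06370414]
 [  0.         400.64552248 198.77743764]
 [  0.           0.           1.        ]] [[-0.72396559  0.6897828   0.00857438]
 [ 0.36787824  0.39656376 -0.84107241]
 [-0.58355757 -0.60575315 -0.54085459]] [ 0.40268189 -0.15126612  1.08080134]
```

View pics/top0.png

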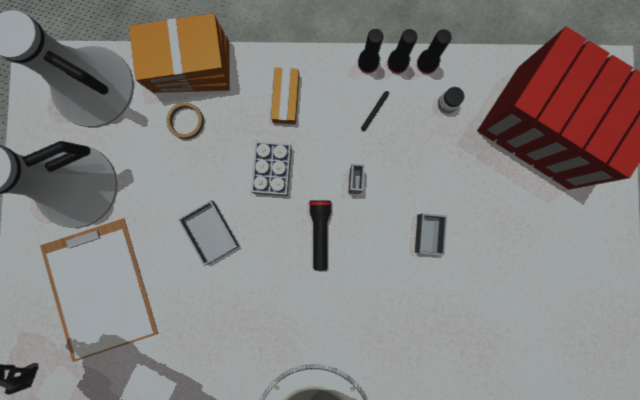

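View pics/scene0.png

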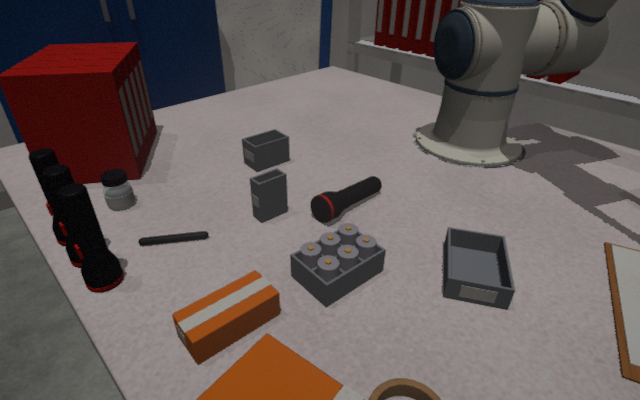

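The top view shows the large box at (210,233), medium at (431,235), small at (356,179) and batteries at (271,169). The flashlight at (320,235) lies between the boxes. Next I measure the rims.

```bash
cat > h.py <<'E'
import numpy as np,cv2
def world(c):
    v,u=np.mgrid[:400,:640]; z=c["range_z"]; K=c["mtx"]
    P=np.stack([(u-K[0,2])/K[0,0]*z,(v-K[1,2])/K[1,1]*z,z],-1)
    W=(P-c["t"])@c["R"]; W[z<=0]=np.nan
    return W
def rim(c,xy,r,h,tol=.006):
    W=world(c); m=(np.hypot(W[...,0]-xy[0],W[...,1]-xy[1])<r)&(abs(W[...,2]-h)<tol)
    p=W[m]; (cx,cy),(w,l),a=cv2.minAreaRect((p[:,:2]*1000).astype(np.float32))
    if w<l: w,l,a=l,w,a+90
    return (round(cx,1),round(cy,1)),(round(w,1),round(l,1)),"long axis deg",round((a+90)%180-90,1),"n",m.sum(),"z",round(float(np.median(p[:,2])),4)
E
python3 - <<'E'
from h import *
c=dict(np.load("pics/top0.npz")); s=dict(np.load("pics/scene0.npz")); W=world(c)
for n,(u,v),r,h in(("L",(210,233),.09,.04),("M",(431,235),.07,.064),("S",(356,179),.05,.086),("B",(271,169),.085,.045)):
    p=np.nanmedian(W[v-3:v+4,u-3:u+4].reshape(-1,3),0); print(n,p.round(3),rim(c,p[:2],r,h),"\n   scene",rim(s,p[:2],r,h))
p=W[195:275,305:335].reshape(-1,3);p=p[p[:,2]>.012];print("torch",np.nanmin(p,0),np.nanmax(p,0))
E
```

```text
L [0.459 0.264 0.005] ((460.8, 264.1), (130.8, 93.4), 'long axis deg', 31.4, 'n', np.int64(365), 'z', 0.0393) 
   scene ((459.4, 265.4), (133.2, 92.5), 'long axis deg', 31.0, 'n', np.int64(956), 'z', 0.0397)
M [ 0.464 -0.284  0.004] ((465.9, -276.3), (94.0, 60.3), 'long axis deg', -4.1, 'n', np.int64(253), 'z', 0.0637) 
   scene ((463.3, -274.4), (97.1, 62.2), 'long axis deg', -2.8, 'n', np.int64(338), 'z', 0.0631)
S [ 0.6   -0.098  0.004] ((596.0, -94.6), (62.4, 29.9), 'long axis deg', -3.1, 'n', np.int64(136), 'z', 0.0857) 
   scene ((593.9, -93.4), (63.0, 33.0), 'long axis deg', -3.8, 'n', np.int64(311), 'z', 0.0853)
B [0.616 0.113 0.044] ((620.0, 112.4), (124.6, 86.2), 'long axis deg', -3.6, 'n', np.int64(436), 'z', 0.044) 
   scene ((618.5, 113.1), (126.3, 88.2), 'long axis deg', -3.9, 'n', np.int64(1297), 'z', 0.0449)
torch [ 0.37411792 -0.03531328  0.01957544] [0.54154264 0.01834618 0.05959343]
```

>>> {"fn": "send_rows", "kwargs": {"moves": [[[0.27, -0.45, 0], 0.17, -1], [[0.27, -0.45, 0], 0.17, -1], [[0.27, -0.45, 0], 0.17, -1], [[0.27, -0.45, 0], 0.17, -1], [[0.27, -0.45, 0], 0.17, -1], [[0.27, -0.45, 0], 0.17, -1], [[0.27, -0.45, 0], 0.17, -1], [[0.27, -0.45, 0], 0.17, -1], [[0.27, -0.45, 0], 0.17, -1], [[0.27, -0.45, 0], 0.17, -1], [[0.258, -0.865, 0], 0.17, -1], [[0.258, -0.865, 0], 0.17, -1], [[0.258, -0.865, 0], 0.17, -1], [[0.258, -0.865, 0], 0.17, -1], [[0.258, -0.865, 0], 0.17, -1], [[0.258, -0.865, 0], 0.17, -1], [[0.258, -0.865, 0], 0.17, -1], [[0.258, -0.865, 0], 0.17, -1], [[0.258, -0.865, 0], 0.17, -1], [[0.258, -0.865, 0], 0.17, -1]], "grip_force": 30}}

```text
clock: 2.1
eef_pos: [0.4644, -0.2796, 0.2142]
tool_rot: [0.0, 0.037, 0.999, -0.001]
ft_force: [0.2, 0.4, 0.4]
width: 1.002
grip_force: 0.0
```

>>> {"fn": "send_rows", "kwargs": {"moves": [[[0, 0, 0], 0.005, -1], [[0, 0, 0], 0.005, -1], [[0, 0, -0.04], 0.005, -1], [[0, 0, -0.08], 0.005, -1], [[0, 0, -0.1], 0.005, -1], [[0, 0, -0.1], 0.005, -1]]}}

```text
clock: 2.7
eef_pos: [0.4633, -0.2728, 0.1124]
tool_rot: [-0.002, 0.03, 1.0, 0.001]
ft_force: [-0.7, 0.0, 1.5]
width: 0.995
grip_force: 0.0
```

```bash
python3 - <<'E'
from plant import env, eyes
from h import *
c=eyes.capture("scene"); W=world(c)
cv2.imwrite("pics/s1.png",cv2.resize(c["frame"][60:220,180:400,::-1],None,fx=3,fy=3)); print(env.observe()["eef_pos"])
E
```

```text
[ 0.4641986  -0.2736564   0.11415776]
```

View pics/s1.png

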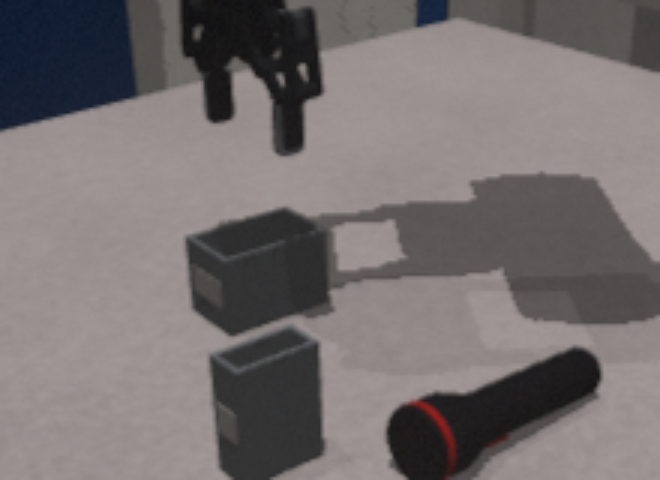

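The open jaws (290,150 in the crop) sit centred above the medium box (258,230). I'll descend and grip.

>>> {"fn": "send_rows", "kwargs": {"moves": [[[0, 0, -0.025], 0, -1], [[0, -0.001, -0.04], 0, -1], [[0, -0.001, -0.05], 0, -1], [[0, -0.001, -0.05], 0, -1], [[0, -0.001, -0.05], 0, -1], [[0, -0.001, -0.05], 0, 1], [[0, -0.001, -0.05], 0, 1], [[0, -0.001, -0.05], 0, 1], [[0, -0.001, -0.05], 0, 1], [[0, -0.001, -0.05], 0, 1], [[0, -0.001, -0.05], 0, 1], [[0, -0.001, -0.05], 0, 1], [[0, -0.001, -0.05], 0, 1]], "grip_force": 30}}

```text
clock: 4.05
eef_pos: [0.4645, -0.2761, 0.0646]
tool_rot: [-0.0, 0.031, 1.0, 0.0]
ft_force: [0.6, 0.2, 0.3]
width: -0.005
grip_force: 0.0
```

The jaws shut on nothing, so I'll look.

```bash
python3 - <<'E'
from plant import env, eyes
from h import *
c=eyes.capture("scene"); o=env.observe()
cv2.imwrite("pics/s2.png",cv2.resize(c["frame"][60:220,180:400,::-1],None,fx=3,fy=3)); print(o["eef_pos"],o["width"],o["ft_force"],env.tip_reach)
E
```

```text
[ 0.46451326 -0.27612603  0.0645572 ] -0.0002808867935476261 [0.1738441  0.60488765 0.62015731] 0.022
```

View pics/s2.png

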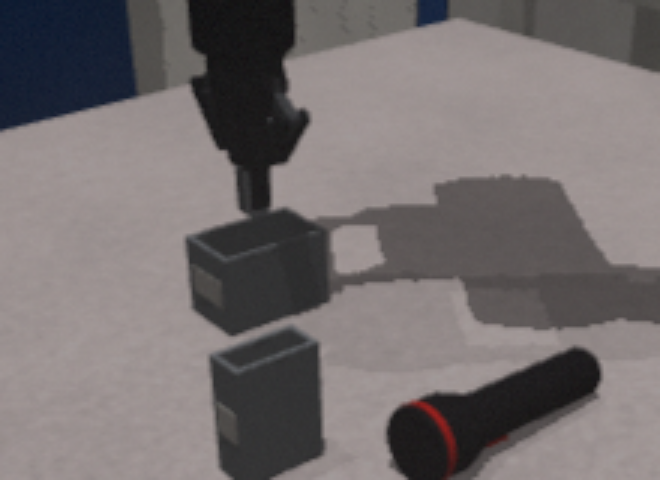

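The jaws are shut, with tips at crop (255,212), apparently above the rim; the box has not moved. I'll measure the real tip height by depth.

```bash
python3 - <<'E'
from plant import env, eyes
from h import *
c=eyes.capture("scene"); W=world(c)
for v in range(112,136,2): print(v,[tuple((W[v,u]*1000).round(0)) for u in (261,264,267)])
c=eyes.capture("top"); W=world(c)
m=(abs(W[...,0]-.465)<.08)&(abs(W[...,1]+.276)<.08); print(np.nanmax(W[m][:,2])); print(rim(c,(.465,-.276),.07,.064))
E
```

```text
112 [(np.float64(475.0), np.float64(-269.0), np.float64(132.0)), (np.float64(471.0), np.float64(-262.0), np.float64(133.0)), (np.float64(476.0), np.float64(-245.0), np.float64(139.0))]
114 [(np.float64(476.0), np.float64(-268.0), np.float64(127.0)), (np.float64(469.0), np.float64(-266.0), np.float64(126.0)), (np.float64(476.0), np.float64(-245.0), np.float64(134.0))]
116 [(np.float64(471.0), np.float64(-275.0), np.float64(120.0)), (np.float64(469.0), np.float64(-267.0), np.float64(121.0)), (np.float64(464.0), np.float64(-262.0), np.float64(122.0))]
118 [(np.float64(474.0), np.float64(-271.0), np.float64(117.0)), (np.float64(469.0), np.float64(-267.0), np.float64(116.0)), (np.float64(462.0), np.float64(-265.0), np.float64(115.0))]
120 [(np.float64(473.0), np.float64(-274.0), np.float64(111.0)), (np.float64(470.0), np.float64(-266.0), np.float64(112.0)), (np.float64(463.0), np.float64(-265.0), np.float64(111.0))]
122 [(np.float64(473.0), np.float64(-274.0), np.float64(106.0)), (np.float64(467.0), np.float64(-270.0), np.float64(105.0)), (np.float64(466.0), np.float64(-261.0), np.float64
[... 510 characters left out ...]
4(466.0), np.float64(-262.0), np.float64(93.0))]
130 [(np.float64(472.0), np.float64(-278.0), np.float64(85.0)), (np.float64(469.0), np.float64(-271.0), np.float64(86.0)), (np.float64(460.0), np.float64(-271.0), np.float64(84.0))]
132 [(np.float64(367.0), np.float64(-427.0), np.float64(2.0)), (np.float64(449.0), np.float64(-298.0), np.float64(67.0)), (np.float64(439.0), np.float64(-299.0), np.float64(64.0))]
134 [(np.float64(456.0), np.float64(-301.0), np.float64(63.0)), (np.float64(449.0), np.float64(-299.0), np.float64(61.0)), (np.float64(439.0), np.float64(-300.0), np.float64(58.0))]
0.5973885220518176
((470.0, -252.5), (96.4, 26.9), 'long axis deg', -15.9, 'n', np.int64(85), 'z', 0.0635)
```

The shut tips are at z≈83 mm, not the ~43 mm that eef_pos minus tip_reach gives. The reported TCP height doesn't agree with the camera by about 40 mm, while box and table heights check out with both cameras. I'll reopen, lift 60 mm and measure the tips, to see whether this is a constant offset.

>>> {"fn": "send_rows", "kwargs": {"moves": [[[0, 0, 0.03], 0, 1], [[0, 0, 0.06], 0, 1], [[0, 0, 0.06], 0, 1], [[0, 0, 0.06], 0, 1]]}}

```text
clock: 4.6
eef_pos: [0.4648, -0.2763, 0.125]
tool_rot: [0.001, 0.031, 1.0, -0.0]
ft_force: [-1.3, 0.1, 0.3]
width: -0.003
grip_force: 0.0
```

```bash
cat >> h.py <<'E'
def tips(c,xy,zmin):
    W=world(c); m=(np.hypot(W[...,0]-xy[0],W[...,1]-xy[1])<.075)&(W[...,2]>zmin)&(W[...,2]<.3)
    p=W[m]; z0=np.percentile(p[:,2],.5); q=p[p[:,2]<z0+.02]
    return "tip z",round(z0,4),"low pts min/max",q.min(0).round(3),q.max(0).round(3),len(q)
E
python3 - <<'E'
from plant import env, eyes
from h import *
c=eyes.capture("scene"); o=env.observe(); print(o["eef_pos"],o["width"],o["qpos"]); print(tips(c,o["eef_pos"][:2],.075))
E
```

```text
[ 0.46434421 -0.27595506  0.12423797] 0.0018280940064293962 [-6.46774506e-01  4.85751798e-01  1.66057032e+00  4.71362268e-07
  9.95495651e-01 -2.15565461e+00]
('tip z', np.float64(0.146), 'low pts min/max', array([ 0.453, -0.286,  0.143]), array([ 0.475, -0.261,  0.166]), 105)
```

>>> {"fn": "send_rows", "kwargs": {"moves": [[[0, 0, 0], 0, -1], [[0, 0, 0], 0, -1], [[0, 0, 0], 0, -1], [[0, 0, 0], 0, -1], [[0, 0, 0], 0, -1], [[0, 0, 0], 0, -1], [[0, 0, 0], 0, -1]]}}

```text
clock: 5.35
eef_pos: [0.4645, -0.2761, 0.1246]
tool_rot: [0.0, 0.031, 1.0, -0.0]
ft_force: [0.4, 0.2, 0.2]
width: 1.0
grip_force: 0.0
```

```bash
python3 - <<'E'
from plant import env, eyes
from h import *
c=eyes.capture("scene"); o=env.observe(); print(o["eef_pos"],o["width"]); print(tips(c,o["eef_pos"][:2],.075))
E
```

```text
[ 0.46455454 -0.27612005  0.12459133] 1.0019115696600756
('tip z', np.float64(0.1579), 'low pts min/max', array([ 0.446, -0.328,  0.156]), array([ 0.477, -0.219,  0.178]), 184)
```

The offset is constant: the shut tips sit at eef_z + 20 mm and the open tips at eef_z + 33 mm. That makes the true TCP about 42 mm above the report. I'll use the camera-based tip heights: tips at about 43 mm means reporting z≈17 mm.

>>> {"fn": "send_rows", "kwargs": {"moves": [[[0, 0, -0.04], 0, -1], [[0, 0, -0.07], 0, -1], [[0, 0, -0.09], 0, -1], [[0, 0, -0.1], 0, -1], [[0, 0, -0.107], 0, -1], [[0, 0, -0.107], 0, -1], [[0, 0, -0.107], 0, 1], [[0, 0, -0.107], 0, 1], [[0, 0, -0.107], 0, 1], [[0, 0, -0.107], 0, 1], [[0, 0, -0.107], 0, 1], [[0, 0, -0.107], 0, 1], [[0, 0, -0.107], 0, 1]], "grip_force": 30}}

```text
clock: 6.7
eef_pos: [0.465, -0.2765, 0.0185]
tool_rot: [0.001, 0.031, 1.0, -0.0]
ft_force: [-0.1, 0.4, 5.1]
width: 0.672
grip_force: 31.8
```

>>> {"fn": "send_rows", "kwargs": {"moves": [[[0, 0, 0.02], 0, 1], [[0, 0, 0.05], 0, 1], [[0, 0, 0.09], 0, 1], [[0, 0, 0.12], 0, 1], [[0, 0, 0.12], 0, 1], [[0, 0, 0.12], 0, 1]]}}

```text
clock: 7.3
eef_pos: [0.4648, -0.2763, 0.1383]
tool_rot: [0.001, 0.031, 1.0, -0.001]
ft_force: [-0.3, -0.0, -1.3]
width: 0.672
grip_force: 33.2
```

```bash
python3 - <<'E'
from plant import env, eyes
from h import *
o=env.observe(); print(o["eef_pos"],o["width"],o["tool_rot"])
c=eyes.capture("scene"); W=world(c); cv2.imwrite("pics/s3.png",cv2.resize(c["frame"][20:220,180:400,::-1],None,fx=2.5,fy=2.5)); np.savez("pics/s3.npz",**c)
E
```

```text
[ 0.46477459 -0.27626542  0.13834978] 0.6724726620123723 [ 7.82958868e-04  3.09493527e-02  9.99520494e-01 -5.53083017e-04]
```

View pics/s3.png

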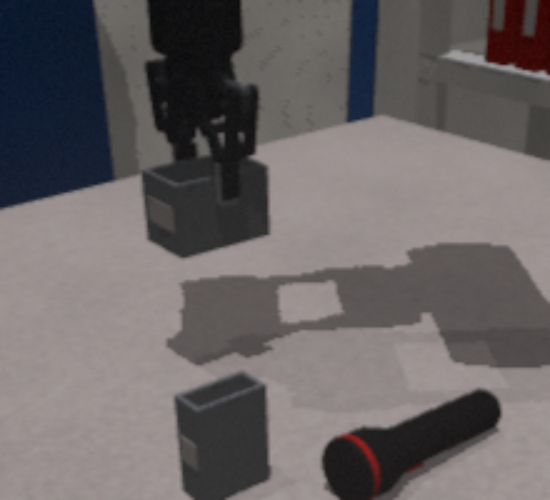

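The medium box hangs level in the jaws at (205,205). Carry it over to the large box.

>>> {"fn": "send_rows", "kwargs": {"moves": [[[0.0, 0.03, 0], 0, 1], [[0.0, 0.07, 0], 0.04, 1], [[0.0, 0.12, 0], 0.08, 1], [[0.0, 0.165, 0], 0.12, 1], [[0.0, 0.21, 0], 0.16, 1], [[0.0, 0.255, 0], 0.2, 1], [[0.0, 0.3, 0], 0.24, 1], [[0.0, 0.345, 0], 0.28, 1], [[-0.002, 0.39, 0], 0.32, 1], [[-0.003, 0.43, 0], 0.35, 1], [[-0.004, 0.47, 0], 0.37, 1], [[-0.005, 0.5, 0], 0.386, 1], [[-0.005, 0.525, 0], 0.386, 1], [[-0.005, 0.541, 0], 0.386, 1], [[-0.005, 0.541, 0], 0.386, 1], [[-0.005, 0.541, 0], 0.386, 1], [[-0.005, 0.541, 0], 0.386, 1], [[-0.005, 0.541, 0], 0.386, 1], [[-0.005, 0.541, 0], 0.386, 1]]}}

```text
clock: 9.25
eef_pos: [0.4596, 0.2642, 0.1376]
tool_rot: [-0.0, -0.268, 0.963, -0.0]
ft_force: [1.0, -0.5, -0.3]
width: 0.674
grip_force: 33.1
```

```bash
python3 - <<'E'
from plant import env, eyes
from h import *
o=env.observe(); print(o["eef_pos"],o["width"],o["tool_rot"])
c=eyes.capture("scene"); print(rim(c,(.46,.265),.1,.04,.005)); print(rim(c,(.46,.265),.09,.185,.005))
cv2.imwrite("pics/s4.png",cv2.resize(c["frame"][80:330,380:600,::-1],None,fx=2.4,fy=2.4))
E
```

```text
[0.45962928 0.26423886 0.13762462] 0.6743991385760519 [-2.72160471e-05 -2.68418615e-01  9.63302365e-01 -2.30098645e-05]
((458.9, 265.2), (133.9, 92.6), 'long axis deg', 31.1, 'n', np.int64(887), 'z', 0.0399)
((459.0, 264.4), (98.6, 84.9), 'long axis deg', 34.3, 'n', np.int64(654), 'z', 0.1833)
```

View pics/s4.png

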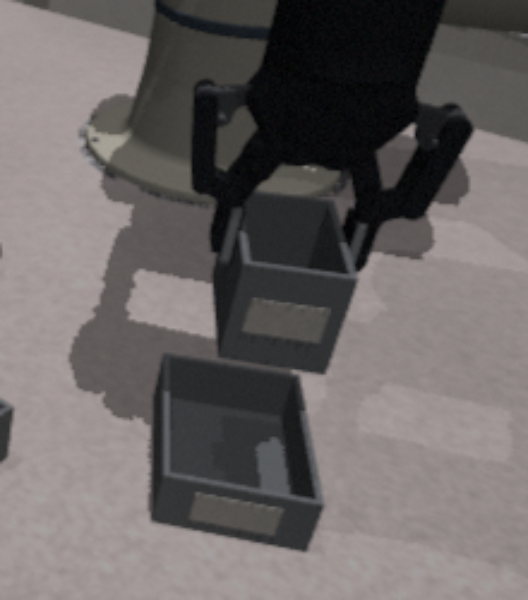

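The medium box (285,280) hangs level over the large box (237,450), with sides parallel. Lower it and release.

>>> {"fn": "send_rows", "kwargs": {"moves": [[[0, 0, -0.03], 0, 1], [[0, 0, -0.06], 0, 1], [[0, 0, -0.085], 0, 1], [[0, 0, -0.1], 0, 1], [[0, 0, -0.108], 0, 1], [[0, 0, -0.112], 0, 1], [[0, 0, -0.1145], 0, 1], [[0, 0, -0.1145], 0, 1], [[0, 0, -0.1145], 0, 1]]}}

```text
clock: 10.2
eef_pos: [0.4599, 0.265, 0.0237]
tool_rot: [0.0, -0.269, 0.963, 0.0]
ft_force: [0.5, -0.4, -0.1]
width: 0.674
grip_force: 33.1
```

>>> {"fn": "send_rows", "kwargs": {"moves": [[[0, 0, -0.001], 0, 1], [[0, 0, -0.001], 0, 1], [[0, 0, -0.001], 0, -1], [[0, 0, -0.001], 0, -1], [[0, 0, -0.001], 0, -1], [[0, 0, -0.001], 0, -1], [[0, 0, -0.001], 0, -1], [[0, 0, 0.03], 0, -1], [[0, 0, 0.07], 0, -1], [[0, 0, 0.12], 0, -1], [[0, 0, 0.12], 0, -1]]}}

```text
clock: 11.3
eef_pos: [0.4623, 0.2661, 0.1486]
tool_rot: [0.004, -0.269, 0.963, 0.001]
ft_force: [0.3, 0.7, -0.5]
width: 1.003
grip_force: 0.0
```

```bash
python3 - <<'E'
from plant import env, eyes
from h import *
o=env.observe(); print(o["eef_pos"],o["width"],o["tool_rot"])
c=eyes.capture("scene"); print(rim(c,(.46,.265),.1,.04,.005)); print(rim(c,(.46,.265),.07,.068,.005)); print("S",rim(c,(.595,-.094),.05,.086))
E
```

```text
[0.46227698 0.26614751 0.14860391] 1.0028661002979757 [ 4.32514109e-03 -2.68909843e-01  9.63155454e-01  6.00291804e-04]
((459.2, 265.2), (133.8, 92.4), 'long axis deg', 31.0, 'n', np.int64(1171), 'z', 0.04)
((458.1, 264.6), (97.4, 58.6), 'long axis deg', 31.2, 'n', np.int64(613), 'z', 0.0676)
S ((593.3, -93.7), (64.0, 32.7), 'long axis deg', -2.4, 'n', np.int64(306), 'z', 0.0852)
```

Medium is seated: its rim is at 68 mm, centred and parallel. Now the small box.

>>> {"fn": "send_rows", "kwargs": {"moves": [[[0.135, -0.359, 0], -0.384, -1], [[0.135, -0.359, 0], -0.384, -1], [[0.135, -0.359, 0], -0.384, -1], [[0.135, -0.359, 0], -0.384, -1], [[0.135, -0.359, 0], -0.384, -1], [[0.135, -0.359, 0], -0.384, -1], [[0.135, -0.359, 0], -0.384, -1], [[0.135, -0.359, 0], -0.384, -1], [[0.135, -0.359, 0], -0.384, -1], [[0.135, -0.359, 0], -0.384, -1], [[0.135, -0.359, 0], -0.384, -1], [[0.135, -0.359, 0], -0.384, -1], [[0.135, -0.359, 0], -0.384, -1]]}}

```text
clock: 12.65
eef_pos: [0.5943, -0.0931, 0.1431]
tool_rot: [-0.0, 0.029, 1.0, 0.0]
ft_force: [0.3, 0.2, 0.1]
width: 0.999
grip_force: 0.0
```

```bash
python3 - <<'E'
from plant import env, eyes
from h import *
o=env.observe(); print(o["eef_pos"],o["width"],o["tool_rot"],o["qpos"])
c=eyes.capture("scene"); print(tips(c,(.595,-.094),.1))
E
```

```text
[ 0.59428662 -0.09314131  0.14307429] 0.9988726407064418 [-1.24681318e-04  2.87730266e-02  9.99585961e-01  5.53619248e-05] [-2.54735485e-01  5.36271815e-01  1.48854484e+00  5.79009586e-05
  1.11704383e+00 -1.76800320e+00]
('tip z', np.float64(0.1756), 'low pts min/max', array([ 0.578, -0.144,  0.173]), array([ 0.607, -0.037,  0.196]), 284)
```

>>> {"fn": "send_rows", "kwargs": {"moves": [[[0, -0.001, -0.035], 0, -1], [[0, -0.001, -0.065], 0, -1], [[0, -0.001, -0.085], 0, -1], [[0, -0.001, -0.095], 0, -1], [[0, -0.001, -0.101], 0, -1], [[0, -0.001, -0.101], 0, -1], [[0, -0.001, -0.101], 0, 1], [[0, -0.001, -0.101], 0, 1], [[0, -0.001, -0.101], 0, 1], [[0, -0.001, -0.101], 0, 1], [[0, -0.001, -0.101], 0, 1], [[0, -0.001, -0.101], 0, 1], [[0, -0.001, -0.101], 0, 1], [[0, -0.001, -0.101], 0, 1], [[0, -0.001, -0.101], 0, 1]], "grip_force": 30}}

```text
clock: 14.2
eef_pos: [0.5948, -0.095, 0.0426]
tool_rot: [0.0, 0.029, 1.0, 0.0]
ft_force: [-0.3, 3.5, 5.8]
width: 0.346
grip_force: 31.4
```

>>> {"fn": "send_rows", "kwargs": {"moves": [[[0, 0, 0.02], 0, 1], [[0, 0, 0.06], 0, 1], [[0, 0, 0.1], 0, 1], [[0, 0, 0.13], 0, 1], [[0, 0, 0.13], 0, 1], [[-0.01, 0.03, 0.13], 0.03, 1], [[-0.025, 0.07, 0.13], 0.07, 1], [[-0.04, 0.11, 0.13], 0.12, 1], [[-0.055, 0.15, 0.13], 0.17, 1], [[-0.07, 0.19, 0.13], 0.22, 1], [[-0.085, 0.23, 0.13], 0.27, 1], [[-0.1, 0.27, 0.13], 0.32, 1], [[-0.115, 0.305, 0.13], 0.36, 1], [[-0.125, 0.335, 0.13], 0.383, 1], [[-0.132, 0.352, 0.13], 0.383, 1], [[-0.135, 0.36, 0.13], 0.383, 1], [[-0.135, 0.36, 0.13], 0.383, 1], [[-0.135, 0.36, 0.13], 0.383, 1], [[-0.135, 0.36, 0.13], 0.383, 1]]}}

```text
clock: 16.1
eef_pos: [0.4599, 0.264, 0.172]
tool_rot: [-0.0, -0.268, 0.964, -0.0]
ft_force: [-0.4, -0.9, -0.4]
width: 0.347
grip_force: 30.6
```

```bash
python3 - <<'E'
from plant import env, eyes
from h import *
o=env.observe(); print(o["eef_pos"],o["width"],o["tool_rot"])
c=eyes.capture("scene"); print(rim(c,(.46,.265),.07,.068,.005)); print(rim(c,(.46,.265),.04,.216,.005))
cv2.imwrite("pics/s5.png",cv2.resize(c["frame"][80:330,380:600,::-1],None,fx=2.4,fy=2.4))
E
```

```text
[0.45994079 0.26396518 0.17196244] 0.3472806925953335 [-7.59590309e-05 -2.67544096e-01  9.63545609e-01 -9.76758361e-05]
((458.2, 265.0), (97.0, 58.5), 'long axis deg', 30.8, 'n', np.int64(606), 'z', 0.0678)
((461.9, 264.8), (65.5, 53.5), 'long axis deg', 52.3, 'n', np.int64(491), 'z', 0.2155)
```

View pics/s5.png

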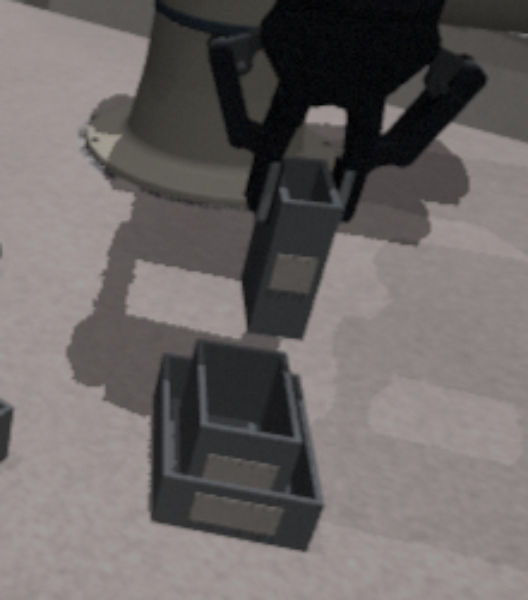

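The medium box is nested in the large one (235,440), and the small box hangs level above it at (290,250), parallel. Lower it.

>>> {"fn": "send_rows", "kwargs": {"moves": [[[0, 0, -0.03], 0, 1], [[0, 0, -0.055], 0, 1], [[0, 0, -0.08], 0, 1], [[0, 0, -0.1], 0, 1], [[0, 0, -0.112], 0, 1], [[0, 0, -0.118], 0, 1], [[0, 0, -0.121], 0, 1], [[0, 0, -0.121], 0, 1], [[0, 0, -0.121], 0, 1]]}}

```text
clock: 17.05
eef_pos: [0.46, 0.2651, 0.0518]
tool_rot: [0.001, -0.268, 0.963, 0.0]
ft_force: [-0.1, -0.4, 0.4]
width: 0.35
grip_force: 30.6
```

>>> {"fn": "send_rows", "kwargs": {"moves": [[[0, 0, -0.001], 0, 1], [[0, 0, -0.001], 0, 1], [[0, 0, -0.001], 0, -0.2], [[0, 0, -0.001], 0, -0.2], [[0, 0, -0.001], 0, -0.2], [[0, 0, -0.001], 0, -0.2], [[0, 0, -0.001], 0, -0.2], [[0, 0, 0.03], 0, -0.2], [[0, 0, 0.07], 0, -0.2], [[0, 0, 0.12], 0, -0.2], [[0, 0, 0.15], 0, -0.2], [[0, 0, 0.15], 0, -0.2], [[0, -0.1, 0.15], 0, -0.2], [[0, -0.1, 0.15], 0, -0.2], [[0, -0.1, 0.15], 0, -0.2], [[0, -0.1, 0.15], 0, -0.2]]}}

```text
clock: 18.65
eef_pos: [0.4594, 0.164, 0.2007]
tool_rot: [-0.0, -0.267, 0.964, 0.0]
ft_force: [1.3, 0.7, 0.1]
width: 0.599
grip_force: 0.0
```

```bash
python3 - <<'E'
from plant import env, eyes
from h import *
o=env.observe(); print(o["eef_pos"],o["width"],o["clock"])
c=eyes.capture("scene"); print(rim(c,(.46,.265),.1,.04,.005)); print(rim(c,(.46,.265),.07,.068,.005)); print(rim(c,(.46,.265),.05,.094)); print("B",rim(c,(.619,.113),.085,.045))
cv2.imwrite("pics/s6.png",cv2.resize(c["frame"][80:330,380:600,::-1],None,fx=2.4,fy=2.4))
E
```

```text
[0.45939463 0.16400129 0.20072804] 0.599350040660232 18.65
((458.6, 264.9), (134.1, 92.6), 'long axis deg', 31.1, 'n', np.int64(1028), 'z', 0.04)
((458.4, 264.9), (97.1, 58.3), 'long axis deg', 30.7, 'n', np.int64(692), 'z', 0.0681)
((458.1, 266.4), (64.5, 30.6), 'long axis deg', 31.4, 'n', np.int64(373), 'z', 0.0938)
B ((618.2, 112.9), (126.3, 88.8), 'long axis deg', -3.3, 'n', np.int64(1280), 'z', 0.0449)
```

View pics/s6.png

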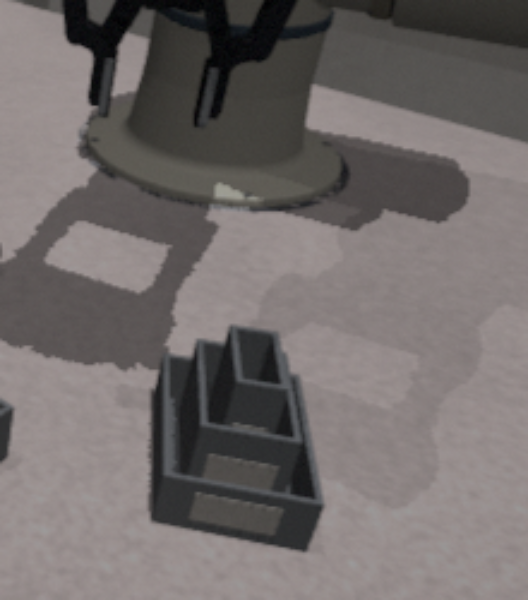

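All three boxes are nested upright around (235,440). The rims are at 40, 68 and 94 mm, as they should be if each is flat on the floor below it. The gripper is clear and the batteries haven't moved.

```bash
python3 -c "
from plant import env
print(env.job_done())"
```

```text
the job is handed in; nothing more can be done
None
```

The three boxes are nested upright and flat, the batteries haven't moved, and I handed the job in at about 19 s; the first grasp closed on air because the reported TCP height reads about 42 mm lower than the cameras show, so I set the later grasp heights from the camera-measured fingertips.

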